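Empty the gated vial tray

ROBOT

A 7-joint arm with a two-finger parallel gripper is mounted at the origin on the work surface. World frame = base frame: x ahead of the robot, y to its left, z up, the work surface at z = 0. Lengths are in m, angles in rad, forces in N, time in s.
With the tool pointing down it reaches from about 0.425 to 0.925 m from the base axis. Payload 6.8 kg.
Tool frame: the origin (TCP) lies at the very end of the fingers, on their centre line; the grasp point (between the pads) lies 19 mm behind it (r.grip_point_offset is the distance from the TCP to the grasp point, in m); z points along the fingers, y is the line along which they close (so a half turn about z gives the same grasp; the last joint's range is limited). The gripper opens to 85 mm and grips with 20 to 120 N. Pads are 22 mm wide; open, the fingers measure 114 mm over their backs; the gripper's body (76 mm by 85 mm) begins 54 mm behind the grasp point. The pads swing forward as they close: fully open they stand 13 mm farther back than shut.
Start: joints at [1.131, 0.477, 0.022, 1.555, -0.011, 1.109, -0.083], TCP at [0.22, -0.638, 0.231] pointing down, gripper open.
Joint ranges: [-2.96, 2.96], [-0.34, 2.1], [-1.41, 1.46], [0.24, 2.44], [-1.37, 4.51], [0.17, 1.92], [-2.96, 2.96]. Speed limits (rad/s): [2.39, 2.39, 3.14, 3.14, 3.14, 3.14, 3.14].

INTERFACE

Orientations are given as a rotation vector (axis times angle).
In Python, from bench import status, eyes, r gives the robot as it stands.
- The arm moves only by the shell command python3 -m crank 'ROWS' [OPENING] [FORCE]. ROWS is JSON, a list of rows, each a list of 6 numbers: the shift along the tool's x, y, z normalised to -1 to 1, where 1 is 0.02 m, then the turn, a rotation vector about the tool's x, y, z normalised to -1 to 1, where 1 is 45 degrees. A call has 1 to 12 rows; each row shifts and turns the commanded pose from where the row before left it, along the tool's axes as they then stand; what a row does not reach is not made up. A row lasts 1/10 s, in which the tool goes at most 50 mm and 8.59 degrees, less where a joint would pass 70% of its speed; a pose out of reach is approached as far as the arm can. A call with a number of a shift or a turn outside -1 to 1 is refused whole. A call with a gripper value outside its range is refused whole. OPENING is the opening, from 0 (shut) to 1 (fully open), set as the call begins (- or left out, the last holds). The fingers move at their own pace and stop on an object; FORCE is the grip in N (left out, the last holds). Time passes only in rows, so rows that do not move let the fingers close. It gives the time, the measured TCP pose, the force, the opening and the grip force at its end, in the units of the state.
- status.get_obs(): the state, without advancing time (a new reading comes with each control period).
- eyes.grab_frame(name): name is "scene" or "top" or "wrist"; returns a dict with "image" (480x640x3 uint8, red, green, blue), "depth" (480x640 float32, m along the optical axis (not along the pixel's ray), 0 where there is no reading), "fovy" (degrees; the focal length in pixels is half the picture's height over the tangent of half this angle, whatever the lens; pixels are square), "cx", "cy" (the principal point, pixels), "k1" (the pictures are not rectified: a ray, as slopes to the right and down, at radius r is drawn at 1 + k1 r^2 times it, then the intrinsics apply), "world_to_cam" (4x4, takes a point from world to camera coordinates). Camera axes: x right, y up, looking along -z (the intrinsics and any distortion apply to the point x, -y, -z); pixel columns grow to the right and rows downward; lengths in m; the calibration is good to about 2 mm. A picture is of the moment at which its call begins.
- r.hand_in(): hands the job in; it is judged then, once.
The state is a dict: "clock": time; "joints": joint angles; "qvel": joint speeds; "tau": joint torques, N m; "tcp_pos": TCP position; "orientation": TCP orientation; "contact_force": force on the tool from outside, world axes, zero at the start; "moment": the same for the moment, N m; "grip_width": finger opening in m; "gripper_force": force on a finger pad.
Only numpy, scipy, OpenCV 4.12 (cv2) and the standard library are available. Lean on these libraries where they do the work, as an engineer would, in place of code of your own. Each camera call takes 0.05 s, during which the arm holds its last target. There are 200 camera calls.

TASK

Empty the three blue-capped vials from their tipping tray into the clear catch box in front of it: first swing the tray's blue end gate fully down, then lift the tray by the bar over its rear end until all the vials have slid out over the gate into the box. Set the tray back down level, with the gate left down, and leave the other tray, with the yellow gate, as it is.

Things in the scene. Friction and masses are not known exactly. Their poses are not given: they have to be found in the camera images.
- station: fixed stand of the tray with the blue gate and blue-capped vials, and the clear catch box in front of it. Origin on the table below the hinge line; x level from tray to box, y along the hinge line, z up. Tray and gate turn about the hinge line at x = 0, z = 105 mm (height of the tray floor's upper face). Box inside: x 24 to 206, y +-71 mm, floor z = 6, rim z = 70 (near wall 51).
- blue_gate (a joint): blue end gate against the tray, rad: 0 upright (starts 0 to 0.12), 1.57 fully down, a chute in line with the tray floor. Swings out to the box; stiff hinge (0.07 N m) stays where left. 5 mm thick, inner face on the hinge line; 84 mm wide up to 34 mm above the floor, then a 44 mm wide middle tab up to 68 mm, which can be pushed over from inside above the vials.
- blue_tray (a joint): blue-gated tray about the hinge line, rad: 0 level on its posts (start), grows as the rear is lifted, stop at 1.05. Falls back when let go; 0.45 kg, about 3 N at the bar. Vials slide freely from 0.75. Level, it runs from the hinge to x = -134 mm, 92 mm wide, walls 4 mm thick and 30 mm above the floor; cheeks of the stand at y = +-56 mm are 118 mm high.
- lift_bar (a point): middle of the dark round lifting bar over the rear of the blue-gated tray, 10 mm thick, 96 mm long along y. With the tray level it lies at x = -130, y = 0, z = 180 mm of the station, 45 mm above the rear wall's top, on a thin post at each end. Grip it across from above; it turns in the grip as the tray tips. Moves with the tray; z is the tray's up.
- vial_1: a 20 ml sample vial with a blue screw cap, a cylinder 23 mm in diameter and 75 mm long, about 30 g, lying in the blue-gated tray lengthwise to it. Origin at its middle, x along its length towards the cap.
- vial_2: a 20 ml sample vial with a blue screw cap, a cylinder 23 mm in diameter and 75 mm long, about 30 g, lying in the blue-gated tray lengthwise to it. Origin at its middle, x along its length towards the cap.
- vial_3: a 20 ml sample vial with a blue screw cap, a cylinder 23 mm in diameter and 75 mm long, about 30 g, lying in the blue-gated tray lengthwise to it. Origin at its middle, x along its length towards the cap.
- spare_gate_top (a point): middle of the top edge of the yellow gate on the other station, which is of the same shape and holds yellow-capped vials; the two stations may stand either way round.
Mind the look-alikes: they are no part of the job. What is shaped like the vial_1 but green or purple is not meant. What is shaped like the vial_2 but red is not meant.

How it is judged:
By the outcome, as a careful person would: the job done as asked, in the order asked, and still so for the second after the job is handed in, with the robot touching nothing.
It also fails if it takes over 58 s, if anything falls off the work surface, if the arm or the gripper's body presses on something with over 40 N, if the wrist force passes 120 N, or if a joint passes its speed limit or range.

## Working session

There is one attempt and no reset: what is moved stays moved. The work goes in short steps, Python scripts to look and compute and a shell command to move; the robot and the scene stay as the last step left them, time stands still between calls to the robot, and variables do not carry over. Pictures are saved under pics/ and viewed, at most 10 in all, crops included, and the job is handed in when it is done.

```bash
ls; mkdir -p pics
cat > h.py <<'E'
import numpy as np, cv2
from bench import status, eyes, r
from scipy.spatial.transform import Rotation as R
def grab(n,save=None):
    f=eyes.grab_frame(n)
    if save: cv2.imwrite(f'pics/{save}.png',f['image'][:,:,::-1]); np.savez(f'pics/{save}.npz',**f)
    return f
def pts(f):
    d=np.asarray(f['depth']);h,w=d.shape;fl=h/2/np.tan(np.radians(float(f['fovy']))/2)
    K=np.array([[fl,0,float(f['cx'])],[0,fl,float(f['cy'])],[0,0,1]])
    u,v=np.meshgrid(np.arange(w),np.arange(h))
    p=cv2.undistortPoints(np.stack([u,v],-1).reshape(-1,1,2).astype(float),K,np.array([float(f['k1']),0,0,0.])).reshape(h,w,2)
    c=np.stack([p[...,0]*d,-p[...,1]*d,-d,np.ones_like(d)],-1)
    return (c@np.linalg.inv(f['world_to_cam']).T)[...,:3]
def load(s): return dict(np.load(f'pics/{s}.npz'))
E
python3 - <<'E'
from h import *
print(status.get_obs())
for n in('scene','top'):
    f=grab(n,n+'0'); print(n,f['fovy'],f['k1'],f['world_to_cam'])
E
```

```text
pics
{'clock': 0.0, 'joints': array([ 1.13089576,  0.47782927,  0.02230994,  1.55644576, -0.01148512,
        1.1092746 , -0.08310781]), 'qvel': array([ 1.32209378e-03,  9.31187367e-04,  1.63332442e-03,  2.89333079e-05,
       -9.93132705e-04, -9.79314846e-04, -3.34184965e-04]), 'tau': array([-3.41217101e-04, -5.96443641e+01,  1.60762109e+00, -2.81197894e+01,
        1.23248465e-02,  9.29052767e-03,  4.06629184e-06]), 'tcp_pos': array([ 0.2196883 , -0.63763177,  0.23030797]), 'orientation': array([-3.09669453e+00, -5.18582937e-01,  6.84185922e-04]), 'contact_force': array([0.00625134, 0.28819773, 0.09684551]), 'moment': array([ 0.00355989, -0.00626445,  0.01771933]), 'gripper_force': 0.0, 'grip_width': 0.08552986701599238}
scene 45.82403416492985 -0.01975342970052683 [[ 0.5951226   0.8036085   0.00651647 -0.28479243]
 [-0.55666692  0.40637139  0.72455796  0.26220285]
 [ 0.57961283 -0.43482832  0.68918307 -1.3713874 ]
 [ 0.          0.          0.          1.        ]]
top 54.25753358850193 0.02747684334212936 [[ 8.71170186e-04 -9.99807291e-01 -1.96117606e-02 -4.57883690e-02]
 [ 9.86345997e-01 -2.37063508e-03  1.64669227e-01 -5.64780989e-01]
 [-1.64683986e-01 -1.94874365e-02  9.86153854e-01 -7.79778003e-01]
 [ 0.00000000e+00  0.00000000e+00  0.00000000e+00  1.00000000e+00]]
```

View pics/top0.png

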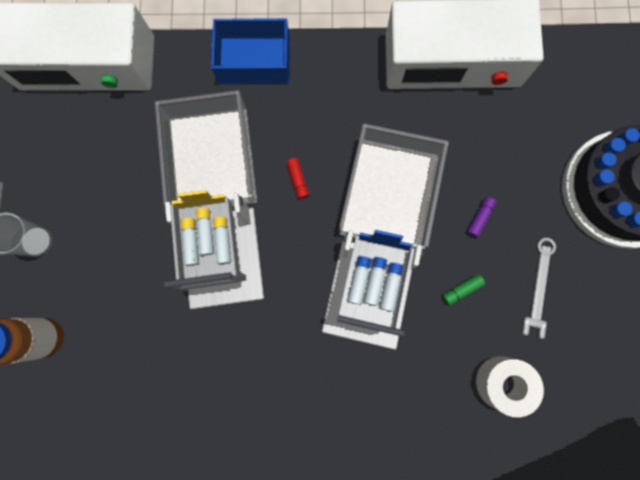

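View pics/scene0.png

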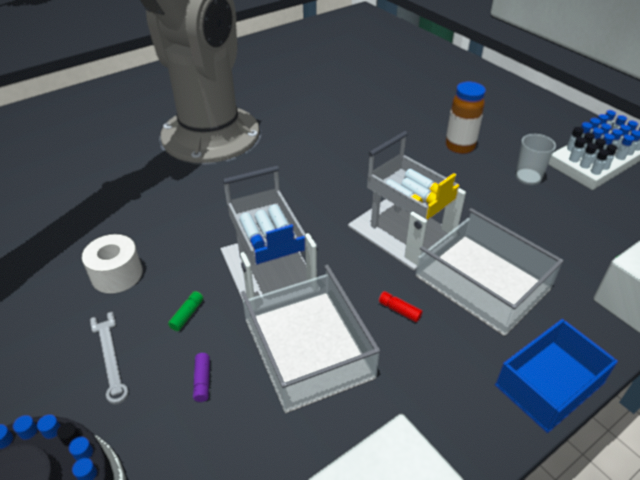

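Top view: the blue gate is at about (388,238), the bar runs (338,318)–(402,332), and the box is above it. The station's x points away from the robot.

Run:
```python
from h import *
f=load('top0');P=pts(f);im=f['image'].astype(int)
hsv=cv2.cvtColor(f['image'],cv2.COLOR_RGB2HSV)
x,y,z=P[...,0],P[...,1],P[...,2]
v,u=np.mgrid[:480,:640]
roi=(u>310)&(u<460)&(v>110)&(v<360)
def rect(m,name):
    q=P[m];print(name,len(q),np.median(q,0).round(4),q.min(0).round(3),q.max(0).round(3))
    if len(q)>5:
        c,s,a=cv2.minAreaRect(q[:,:2].astype(np.float32)*1000);print('  rect',c,s,a)
blue=roi&(hsv[...,0]>105)&(hsv[...,0]<130)&(hsv[...,1]>150)
rect(blue&(z>0.15),'gate tab');rect(blue&(z<0.15)&(z>.09),'caps')
rect(roi&(z>0.172)&(z<0.2)&(v>300),'bar')
rect(roi&(z>0.060)&(z<0.08)&(v<240),'rim')
rect(roi&(z>0.112)&(z<0.125)&(v<275),'cheeks')
f=load('scene0');P=pts(f);z=P[...,2];hsv=cv2.cvtColor(f['image'],cv2.COLOR_RGB2HSV)
roi=(u>215)&(u<330)&(v>160)&(v<300)
blue=roi&(hsv[...,0]>105)&(hsv[...,0]<130)&(hsv[...,1]>150)
rect(blue&(z>.155),'S tab');rect(roi&(z>0.17)&(z<0.2)&(v<200),'S bar')
```

```text
gate tab 144 [ 0.5475 -0.1469  0.1657] [ 0.429 -0.166  0.151] [ 0.554 -0.062  0.861]
  rect (497.80230712890625, -101.85470581054688) (35.09305191040039, 155.32861328125) 47.493492126464844
caps 564 [ 0.5176 -0.1419  0.1277] [ 0.495 -0.185  0.116] [ 0.555 -0.103  0.15 ]
  rect (524.4574584960938, -141.72093200683594) (79.52891540527344, 47.11288070678711) 77.45508575439453
bar 483 [ 0.4161 -0.1182  0.1849] [ 0.401 -0.165  0.179] [ 0.43  -0.07   0.188]
  rect (416.035400390625, -117.5521240234375) (95.78611755371094, 9.92030143737793) 77.17180633544922
rim 1275 [ 0.7074 -0.2013  0.0742] [ 0.557 -0.266  0.06 ] [ 0.764 -0.077  0.079]
  rect (655.1910400390625, -172.6201934814453) (152.1607666015625, 191.8607635498047) 77.11206817626953
cheeks 618 [ 0.523  -0.142   0.1193] [ 0.494 -0.21   0.112] [ 0.566 -0.084  0.125]
  rect (519.0728759765625, -141.3240966796875) (127.57003021240234, 69.58229064941406) 77.26419830322266
S tab 250 [ 0.5505 -0.1467  0.1657] [ 0.545 -0.474  0.155] [ 1.11  -0.125  0.757]
  rect (820.7850341796875, -315.8951416015625) (39.530879974365234, 658.6026611328125) 57.926414489746094
S bar 368 [ 0.4169 -0.1175  0.1827] [ 0.401 -0.163  0.17 ] [ 0.431 -0.068  0.188]
  rect (416.5065002441406, -115.48350524902344) (96.34832763671875, 11.0157470703125) 76.03347778320312
```

Both cameras agree: the station's yaw is −12.9° and its hinge is at (0.543,−0.147). First I turn the tool so its y lies along station x, with the fingers shut.

```bash
cat >> h.py <<'E'
H=np.array([.5428,-.1466,0]);Rs=R.from_euler('z',-12.9,degrees=True)
def st():
    o=status.get_obs();R0=R.from_rotvec(o['orientation'])
    Rt=R.from_matrix(np.array([[0,1,0],[1,0,0],[0,0,-1.]])) # tool axes in station
    e=(R0.inv()*(Rs*Rt)).as_rotvec(degrees=True)
    print('t',round(o['clock'],2),'station mm',(Rs.inv().apply(o['tcp_pos']-H)*1000).round(1),'turn left deg',e.round(2),'F',Rs.inv().apply(o['contact_force']).round(1),'w',round(o['grip_width']*1000,1),'gf',round(o['gripper_force'],1))
E
python3 -m crank '[[0,0,0,0,0,-0.18],[0,0,0,0,0,-0.18],[0,0,0,0,0,-0.18],[0,0,0,0,0,-0.18],[0,0,0,0,0,-0.18],[0,0,0,0,0,-0.18],[0,0,0,0,0,-0.18],[0,0,0,0,0,0]]' 0
python3 -c "
from h import *
st()"
```

```text
clock: 0.9
tcp_pos: [0.2196, -0.6379, 0.2307]
orientation: [-2.479, -1.929, -0.001]
contact_force: [0.2, -0.7, -0.4]
grip_width: -0.0
gripper_force: 0.0
t 0.9 station mm [-205.4 -551.1  230.7] turn left deg [-0.02 -0.06 -1.33] F [ 0.4 -0.6 -0.4] w -0.0 gf 0.0
```

```bash
python3 -m crank '[[1,0.3,-0.05,0,0,-0.03],[1,0.3,-0.05,0,0,0],[1,0.3,-0.05,0,0,0],[1,0.3,-0.05,0,0,0],[1,0.3,-0.05,0,0,0],[1,0.3,-0.05,0,0,0],[1,0.3,-0.05,0,0,0],[1,0.3,-0.05,0,0,0],[1,0.3,-0.05,0,0,0],[1,0.3,-0.05,0,0,0],[1,0.3,-0.05,0,0,0],[1,0.3,-0.05,0,0,0]]' >/dev/null
python3 -m crank '[[1,0.3,-0.05,0,0,0],[1,0.3,-0.05,0,0,0],[1,0.3,-0.05,0,0,0],[1,0.3,-0.05,0,0,0],[1,0.3,-0.05,0,0,0],[1,0.3,-0.05,0,0,0],[1,0.3,-0.05,0,0,0],[1,0.3,-0.05,0,0,0],[1,0.3,-0.05,0,0,0],[1,0.3,-0.05,0,0,0],[1,0.3,-0.05,0,0,0],[0,0,0,0,0,0]]' >/dev/null
python3 -c "
from h import *
st()"
```

```text
t 3.3 station mm [-65.5 -88.  254.6] turn left deg [ 0.06 -0.07  0.11] F [-0.3  1.1 -0.8] w -0.1 gf 0.0
```

```bash
python3 -m crank '[[1,0.35,0,0,0,0],[1,0.35,0,0,0,0],[1,0.35,0,0,0,0],[1,0.3,0,0,0,0],[0.4,0.15,0,0,0,0],[0,0,0.8,0,0,0],[0,0,0.8,0,0,0],[0,0,0.8,0,0,0],[0,0,0.5,0,0,0],[0,0,0,0,0,0]]' >/dev/null
python3 - <<'E'
from h import *
st();grab('scene','scene1');f=grab('top','top1')
i=cv2.imread('pics/scene1.png')[150:310,190:350];j=cv2.imread('pics/top1.png')[200:360,300:460]
cv2.imwrite('pics/a.png',cv2.resize(np.hstack([i,j]),None,fx=2.5,fy=2.5,interpolation=cv2.INTER_CUBIC))
E
```

```text
t 4.3 station mm [-37.3  -4.5 194.9] turn left deg [-0.17  0.02 -0.12] F [ 0.2 -1.   0.1] w -0.2 gf 0.0
```

View pics/a.png

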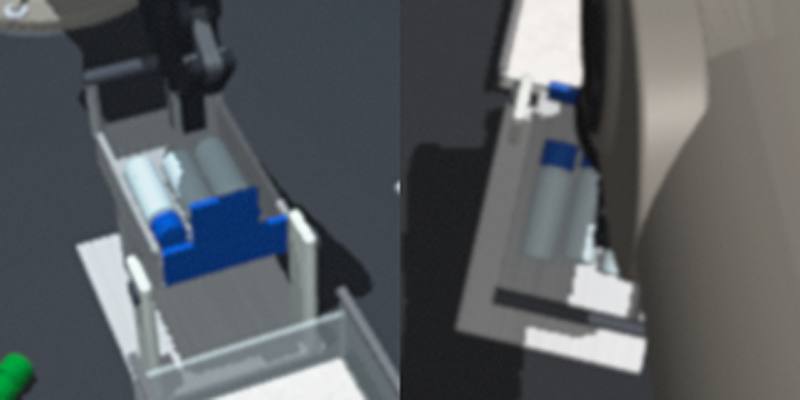

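The crop shows the shut fingers centred behind the blue tab and above the vials, as planned. Next I lower them to z≈153 and push along the arc.

```bash
python3 -m crank '[[0.2,0,0.7,0,0,0],[0,0,0.7,0,0,0],[0,0,0.6,0,0,0],[0,0.5,0,0,0,0],[0,0.5,0,0,0,0],[0,0.3,0.05,0,0,0],[0,0.3,0.05,0,0,0],[0,0.3,0.1,0,0,0],[0,0.3,0.15,0,0,0]]'
python3 -c "
from h import *
st()"
```

```text
clock: 5.3
tcp_pos: [0.5513, -0.1481, 0.1495]
orientation: [2.457, 1.957, 0.001]
contact_force: [-0.3, 0.3, 1.8]
grip_width: 0.0001
gripper_force: 0.8
t 5.3 station mm [  8.6   0.4 149.5] turn left deg [ 0.04  0.01 -0.04] F [-0.4  0.2  1.8] w 0.1 gf 0.8
```

```bash
python3 -m crank '[[0,0.3,0.2,0,0,0],[0,0.25,0.25,0,0,0],[0,0.25,0.3,0,0,0],[0,0.15,0.3,0,0,0],[0,0.15,0.3,0,0,0],[0,0.1,0.25,0,0,0],[0,0.1,0.25,0,0,0],[0,0,0.15,0,0,0],[0,0,0.1,0,0,0],[0,0,0.1,0,0,0],[0,0,0,0,0,0]]'
python3 -c "
from h import *
st()"
```

```text
clock: 6.4
tcp_pos: [0.5757, -0.1537, 0.1052]
orientation: [-2.457, -1.957, 0.0]
contact_force: [1.1, -0.8, 0.6]
grip_width: -0.0001
gripper_force: 0.4
t 6.4 station mm [ 33.6   0.4 105.2] turn left deg [-0.02  0.   -0.04] F [ 1.2 -0.6  0.6] w -0.1 gf 0.4
```

```bash
python3 -m crank '[[0,0.3,0,0,0,0],[0,0.3,0.05,0,0,0],[0,0,0.05,0,0,0],[0,0,0,0,0,0]]'; python3 -c "
from h import *
st();grab('scene','scene2')
i=cv2.imread('pics/scene2.png')[150:310,190:350];cv2.imwrite('pics/b.png',cv2.resize(i,None,fx=3,fy=3,interpolation=cv2.INTER_CUBIC))"
```

```text
clock: 6.8
tcp_pos: [0.587, -0.1564, 0.1037]
orientation: [-2.457, -1.956, 0.003]
contact_force: [-6.1, 0.4, 8.8]
grip_width: -0.0002
gripper_force: 4.4
t 6.8 station mm [ 45.3   0.3 103.7] turn left deg [-0.12  0.03 -0.05] F [-6.  -1.   8.8] w -0.2 gf 4.4
```

View pics/b.png

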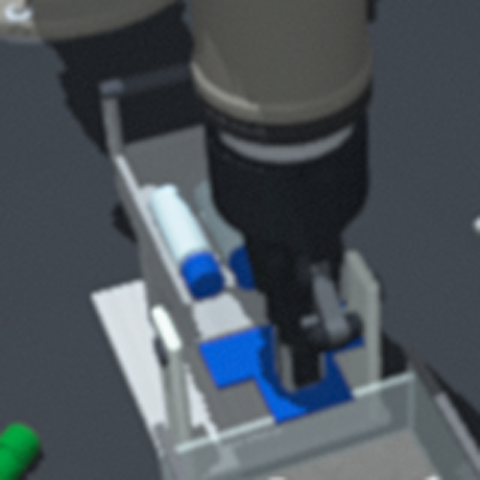

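The gate now lies flat as a chute, against its stop at about 9 N. Next I retreat up, open the gripper and go to the bar.

```bash
python3 -m crank '[[0,0,-0.5,0,0,0],[0,0,-1,0,0,0],[0,0,-1,0,0,0],[0,0,-1,0,0,0],[0,0,-1,0,0,0],[0,0,-1,0,0,0],[0,0,-1,0,0,0],[0,-1,-1,0,0,0],[0,-1,-0.5,0,0,0],[0,-1,0,0,0,0],[0,-1,0,0,0,0],[0,-1,0,0,0,0]]' - >/dev/null
python3 -m crank '[[0,-1,0,0,0,0],[0,-1,0,0,0,0],[0,-1,0,0,0,0],[0,-0.75,0,0,0,0],[0,0,0,0,0,0],[0,0,0,0,0,0]]' 0.5
python3 - <<'E'
from h import *
st()
grab('scene','scene3');f=load('scene3');P=pts(f);z=P[...,2];v,u=np.mgrid[:480,:640]
m=(u>215)&(u<290)&(v<200)&(v>160)&(z>.17)&(z<.2)
q=Rs.inv().apply(P[m]-H)*1000;print(len(q),np.median(q,0),q.min(0),q.max(0))
i=cv2.imread('pics/scene3.png')[130:310,180:380];cv2.imwrite('pics/c.png',cv2.resize(i,None,fx=3,fy=3,interpolation=cv2.INTER_CUBIC))
E
```

```text
clock: 8.65
tcp_pos: [0.4177, -0.1175, 0.2638]
orientation: [2.457, 1.956, 0.001]
contact_force: [0.3, 0.5, 0.8]
grip_width: 0.0426
gripper_force: 0.0
t 8.65 station mm [-128.5    0.4  263.8] turn left deg [ 0.09  0.01 -0.05] F [0.2 0.6 0.8] w 42.6 gf 0.0
365 [-1.28812778e+02  1.27600885e-01  1.82386722e+02] [-138.61646004  -46.260005    170.09007523] [-124.2295182    50.16281919  187.10223389]
```

View pics/c.png

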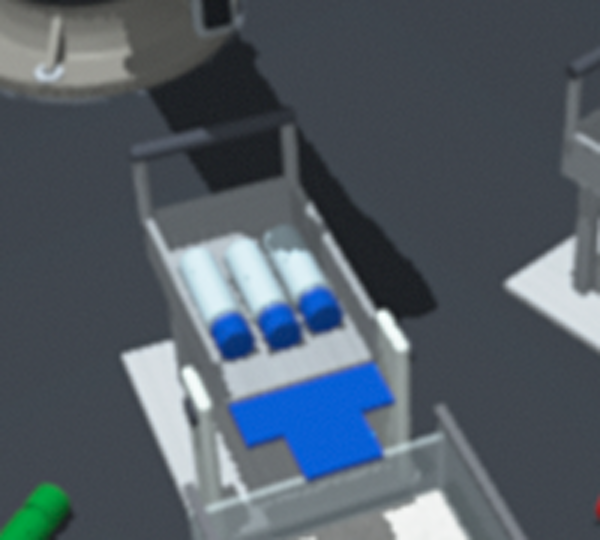

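The gate is down, with all three vials in the tray and the bar at about (−129.5, 0, 180). I descend and grip.

```bash
python3 -m crank '[[0,0,0.8,0,0,0],[0,0,0.8,0,0,0],[0,0,0.8,0,0,0],[0,0,0.8,0,0,0],[0,-0.05,0.8,0,0,0],[0,0,0.6,0,0,0],[0,0,0.5,0,0,0],[0,0,0,0,0,0]]' - ; python3 -m crank '[[0,0,0,0,0,0],[0,0,0,0,0,0],[0,0,0,0,0,0],[0,0,0,0,0,0],[0,0,0,0,0,0],[0,0,0,0,0,0]]' 0 30;  python3 -c "
from h import *
st()"
```

```text
clock: 9.5
tcp_pos: [0.4157, -0.1169, 0.1602]
orientation: [-2.456, -1.956, 0.001]
contact_force: [-0.6, 0.0, 0.5]
grip_width: 0.043
gripper_force: 0.0
clock: 10.1
tcp_pos: [0.4149, -0.1168, 0.1617]
orientation: [-2.457, -1.956, 0.003]
contact_force: [-4.9, 1.4, 4.3]
grip_width: 0.0086
gripper_force: 29.3
t 10.1 station mm [-131.3    0.5  161.7] turn left deg [-0.11  0.04 -0.04] F [-5.   0.3  4.3] w 8.6 gf 29.3
```

```bash
python3 -m crank '[[0,0.19,-0.32,0,0,0],[0,0.21,-0.31,0,0,0],[0,0.23,-0.3,0,0,0],[0,0.24,-0.29,0,0,0],[0,0.26,-0.28,0,0,0],[0,0.27,-0.26,0,0,0],[0,0.28,-0.25,0,0,0],[0,0.29,-0.23,0,0,0],[0,0.3,-0.22,0,0,0],[0,0.32,-0.2,0,0,0],[0,0.33,-0.19,0,0,0],[0,0.33,-0.17,0,0,0]]'; python3 -c "
from h import *
st()"
```

```text
clock: 11.3
tcp_pos: [0.4784, -0.1314, 0.2235]
orientation: [-2.457, -1.956, 0.004]
contact_force: [-10.2, 2.8, 10.4]
grip_width: 0.0088
gripper_force: 30.8
t 11.3 station mm [-66.1   0.5 223.5] turn left deg [-0.15  0.06 -0.05] F [-10.6   0.4  10.4] w 8.8 gf 30.8
```

```bash
python3 -m crank '[[0,0.34,-0.2,0,0,0],[0,0.34,-0.18,0,0,0],[0,0.35,-0.15,0,0,0],[0,0.36,-0.12,0,0,0],[0,0.36,-0.1,0,0,0],[0,0.37,-0.07,0,0,0],[0,0.37,-0.05,0,0,0],[0,0,0,0,0,0],[0,0,0,0,0,0],[0,0,0,0,0,0],[0,0,0,0,0,0],[0,0,0,0,0,0]]'
python3 - <<'E'
from h import *
st()
grab('scene','scene4')
i=cv2.imread('pics/scene4.png')[130:430,180:480];cv2.imwrite('pics/d.png',cv2.resize(i,None,fx=2,fy=2,interpolation=cv2.INTER_CUBIC))
E
```

```text
clock: 12.5
tcp_pos: [0.5278, -0.1427, 0.2391]
orientation: [2.457, 1.957, 0.0]
contact_force: [-0.8, 0.4, -6.1]
grip_width: 0.0085
gripper_force: 29.5
t 12.5 station mm [-15.5   0.5 239.1] turn left deg [ 0.01  0.   -0.04] F [-0.9  0.2 -6.1] w 8.5 gf 29.5
```

View pics/d.png

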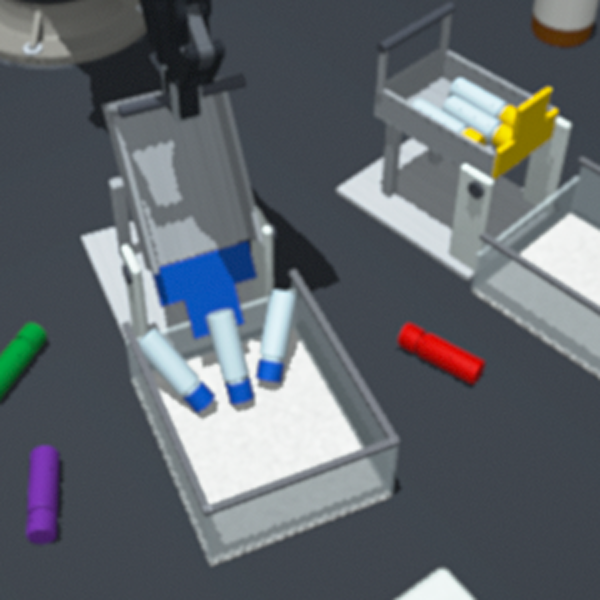

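All three vials are in the box, at about (175,370), (230,355) and (278,335) in the crop. I set the tray back along the same arc.

```bash
python3 -m crank '[[0,-0.37,0.05,0,0,0],[0,-0.37,0.07,0,0,0],[0,-0.36,0.1,0,0,0],[0,-0.36,0.12,0,0,0],[0,-0.35,0.14,0,0,0],[0,-0.34,0.16,0,0,0],[0,-0.34,0.18,0,0,0],[0,-0.33,0.17,0,0,0],[0,-0.33,0.19,0,0,0],[0,-0.32,0.2,0,0,0],[0,-0.3,0.22,0,0,0],[0,-0.29,0.23,0,0,0]]'; python3 -m crank '[[0,-0.28,0.25,0,0,0],[0,-0.27,0.26,0,0,0],[0,-0.26,0.28,0,0,0],[0,-0.24,0.29,0,0,0],[0,-0.23,0.3,0,0,0],[0,-0.21,0.31,0,0,0],[0,-0.1,0.16,0,0,0],[0,-0.09,0.12,0,0,0],[0,0,0,0,0,0]]'; python3 -c "
from h import *
st()"
```

```text
clock: 13.75
tcp_pos: [0.4477, -0.1244, 0.2028]
orientation: [2.458, 1.957, -0.001]
contact_force: [-1.2, 0.7, 2.7]
grip_width: 0.0084
gripper_force: 31.6
clock: 14.65
tcp_pos: [0.4158, -0.117, 0.1627]
orientation: [-2.457, -1.957, 0.0]
contact_force: [-3.1, 0.6, 0.9]
grip_width: 0.0088
gripper_force: 32.4
t 14.65 station mm [-130.4    0.5  162.7] turn left deg [-0.02 -0.01 -0.04] F [-3.2 -0.2  0.9] w 8.8 gf 32.4
```

```bash
python3 -m crank '[[0,-0.03,0.05,0,0,0],[0,0,0.02,0,0,0],[0,0,0,0,0,0]]'; python3 -m crank '[[0,0,0,0,0,0],[0,0,0,0,0,0],[0,0,0,0,0,0],[0,0,0,0,0,0],[0,0,0,0,0,0],[0,0,-0.4,0,0,0],[0,0,-0.8,0,0,0],[0,0,-1,0,0,0],[0,0,-1,0,0,0],[0,0,-1,0,0,0],[0,0,-1,0,0,0],[0,0,-1,0,0,0]]' 0.5; python3 -m crank '[[0,0,-1,0,0,0],[0,0,0,0,0,0],[0,0,0,0,0,0]]'
python3 - <<'E'
from h import *
st()
f=grab('scene','scene5');P=Rs.inv().apply(pts(f).reshape(-1,3)-H).reshape(480,640,3)*1000
hsv=cv2.cvtColor(f['image'],cv2.COLOR_RGB2HSV);v,u=np.mgrid[:480,:640]
z=P[...,2];roi=(u>215)&(u<380)&(v>150)&(v<420)
m=roi&(hsv[...,0]>105)&(hsv[...,0]<130)&(hsv[...,1]>150)
for n,k in(('gate',m&(z>85)),('caps',m&(z<70)),('bar',roi&(v<205)&(z>170)&(z<200))):
    q=P[k];print(n,len(q),np.median(q,0).round(1),np.percentile(q,3,0).round(1),np.percentile(q,97,0).round(1))
i=cv2.imread('pics/scene5.png')[130:430,180:480];cv2.imwrite('pics/e.png',cv2.resize(i,None,fx=2,fy=2,interpolation=cv2.INTER_CUBIC))
E
```

```text
clock: 14.95
tcp_pos: [0.4153, -0.1169, 0.1617]
orientation: [-2.457, -1.957, 0.001]
contact_force: [-5.6, 1.1, 2.5]
grip_width: 0.0087
gripper_force: 32.5
clock: 16.15
tcp_pos: [0.4154, -0.1168, 0.2872]
orientation: [2.457, 1.957, 0.001]
contact_force: [0.5, -0.1, 0.5]
grip_width: 0.0427
gripper_force: 0.0
clock: 16.45
tcp_pos: [0.4155, -0.1169, 0.306]
orientation: [2.457, 1.956, 0.001]
contact_force: [-0.7, -1.0, -0.4]
grip_width: 0.0431
gripper_force: 0.0
t 16.45 station mm [-130.7    0.5  306. ] turn left deg [ 0.06  0.02 -0.04] F [-0.4 -1.1 -0.4] w 43.1 gf 0.0
gate 1221 [ 27.5   0.9 104.7] [  2.9 -36.7 102.4] [ 65.4  39.  107.1]
caps 266 [78.3  0.3 25.3] [ 67.5 -39.2  13. ] [96.9 38.9 32. ]
bar 424 [-128.5    8.3  182. ] [-134.   -44.4  171.9] [-104.2  221.4  186.1]
```

View pics/e.png

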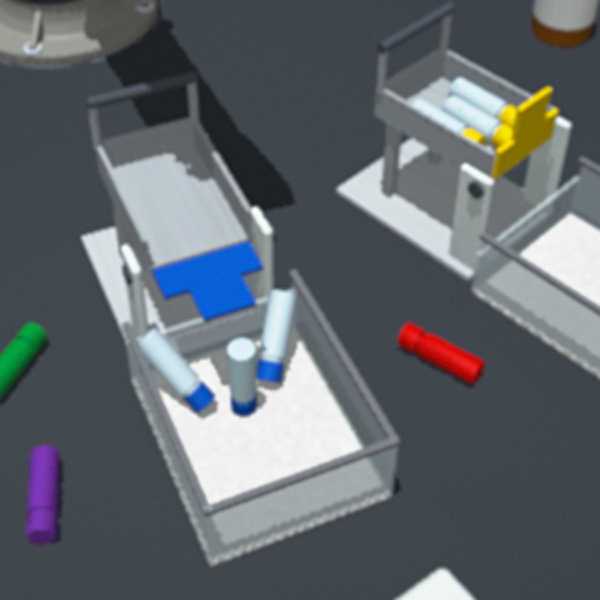

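The tray is level with its gate down, and all three vials are in the box. The middle one seems to stand on its cap, and the others may be leaning on the near wall, so I measure them.

Run:
```python
from h import *
st()
f=grab('scene','scene6');P=Rs.inv().apply(pts(f).reshape(-1,3)-H).reshape(480,640,3)*1000
for n,l in(('left',[(152,340),(165,355),(180,372),(193,385),(204,398)]),('mid',[(242,350),(242,365),(242,380),(243,395),(244,407)]),('right',[(285,293),(281,310),(277,330),(273,350),(269,370)])):
    print(n,[P[130+b//2,180+a//2].round(0).tolist() for a,b in l])
g=grab('top','top6');P=Rs.inv().apply(pts(g).reshape(-1,3)-H).reshape(480,640,3)*1000
i=np.hstack([cv2.imread('pics/top6.png')[110:270,330:460],cv2.imread('pics/scene6.png')[270:430,225:385]]);cv2.imwrite('pics/g.png',cv2.resize(i,None,fx=2.75,fy=2.75,interpolation=cv2.INTER_CUBIC))
```

```text
t 16.5 station mm [-131.2    0.5  305.3] turn left deg [-0.03  0.01 -0.04] F [ 0.6 -0.3  0.3] w 42.3 gf 0.0
left [[38.0, -55.0, 64.0], [50.0, -49.0, 58.0], [60.0, -41.0, 43.0], [70.0, -34.0, 35.0], [80.0, -28.0, 26.0]]
mid [[89.0, 3.0, 80.0], [96.0, -0.0, 73.0], [98.0, -2.0, 57.0], [94.0, -1.0, 33.0], [96.0, -0.0, 21.0]]
right [[35.0, 61.0, 69.0], [43.0, 54.0, 58.0], [55.0, 45.0, 49.0], [66.0, 37.0, 40.0], [77.0, 29.0, 31.0]]
```

View pics/g.png

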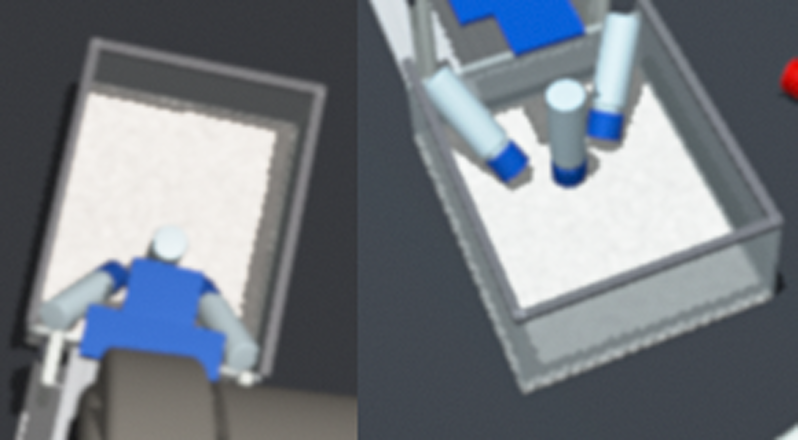

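All three vials are at rest wholly inside the box. Two lean in its near corners, unchanged for 4 s, and one stands on its cap. The tray is level, the gate is down, and the arm is clear.

```bash
python3 -c "
from h import *
print(r.hand_in())"
```

```text
the job is handed in; nothing more can be done
None
```

I handed the job in at about 16.5 s: all three blue-capped vials are in the catch box (two leaning in its near corners, one standing on its cap), the tray is back down level with its blue gate left fully down, and I didn't touch the yellow-gated tray.

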